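# Start the blue washer's timer and mark it in use

### The arm

A 6-joint arm with a two-finger parallel gripper is mounted at the origin on the work surface. World frame = base frame: x ahead of the robot, y to its left, z up, the work surface at z = 0. Lengths are in m, angles in rad, forces in N, time in s.
With the tool pointing down it reaches from about 0.3 to 0.875 m from the base axis. Payload 6.4 kg.
Tool frame: the origin (TCP) lies at the very end of the fingers, on their centre line; the grasp point (between the pads) lies 19 mm behind it (grip_point_offset is the distance from the TCP to the grasp point, in m); z points along the fingers, y is the line along which they close (so a half turn about z gives the same grasp; the last joint's range is limited). The gripper opens to 88 mm and grips with 3 to 60 N. Pads are 18 mm wide; open, the fingers measure 123 mm over their backs; the gripper's body (75 mm by 187 mm) begins 45 mm behind the grasp point.
Start: joints at [1.043, 0.181, 1.607, -0, 1.354, -0.206], TCP at [0.182, 0.546, 0.239] pointing down, gripper open.
Joint ranges: [-2.99, 2.99], [-0.89, 2.07], [0.3, 2.58], [-1.14, 4.28], [0, 2.63], [-3.12, 3.12]. Speed limits (rad/s): [2.57, 2.57, 3.01, 3.14, 3.14, 3.14].

### API

Orientations are given as [roll, pitch, yaw] about the fixed x, y, z axes, in that order (R = Rz(yaw) Ry(pitch) Rx(roll)).
In Python, from station import * gives the robot as it stands.
- The arm moves only by the tool servo_tool, never from a script. Its argument "plan" is a list of rows, each a list of 6 numbers: the shift along the tool's x, y, z in mm, then the turn, a rotation vector about the tool's x, y, z in degrees. A call has 1 to 10 rows; each row shifts and turns the commanded pose from where the row before left it, along the tool's axes as they then stand; what a row does not reach is not made up. A row lasts 1/10 s, in which the tool goes at most 50 mm and 8.59 degrees, less where a joint would pass 70% of its speed; a pose out of reach is approached as far as the arm can. A call is refused whole if a number of a shift passes 50 or a number of a turn 8.59, either way. A call with a gripper value outside its range is refused whole. "grip" is the opening, from 0 (shut) to 1 (fully open), set as the call begins (left out, the last holds). The fingers move at their own pace and stop on an object; "newtons" is the grip in N (left out, the last holds). Time passes only in rows, so rows that do not move let the fingers close. It gives the time, the measured TCP pose, the force, the opening and the grip force at its end, in the units of the state.
- state(): the state, without advancing time (a new reading comes with each control period).
- grab_frame(name): name is "scene" or "top"; returns a dict with "img" (400x640x3 uint8, red, green, blue), "fx", "fy", "cx", "cy" (pixels), "dist_coeffs" ([k1, k2, p1, p2, k3] as OpenCV has them; the pictures are not rectified), "rvec" (rotation vector, rad) and "tvec" (3), from world to camera coordinates, as OpenCV has them. Camera axes: x right, y down, z forward; pixel columns grow to the right and rows downward; lengths in m; the calibration is good to about 2 mm. A picture is of the moment at which its call begins. There is no depth.
- hand_in(): hands the job in; it is judged then, once.
The state is a dict: "t": time; "q": joint angles; "qd": joint speeds; "joint_torque": joint torques, N m; "eef_pos": TCP position; "orientation": TCP orientation; "ft_force": force on the tool from outside, world axes, zero at the start; "torque": the same for the moment, N m; "grip_width": finger opening in m; "grip_force": force on a finger pad.
Only numpy, scipy, OpenCV 4.12 (cv2) and the standard library are available. Lean on these libraries where they do the work, as an engineer would, in place of code of your own. Each camera call takes 0.05 s, during which the arm holds its last target. There are 200 camera calls.

### The job

The blue washer has just been loaded: with the fingertips, gently press the blue timer's button all the way down and let it spring back up, then push the blue lever on the status board right over, away from the robot, to mark that washer as in use, and withdraw. Do not pick anything up, lift or shove the timers, or press the button hard, and leave the yellow and red timers and levers, the detergent bottle and the brush alone.

Things in the scene. Friction and masses are not known exactly. Their poses are not given: they have to be found in the camera images.
- timer_blue: Blue timer on the counter: a white rounded box 76 (along its x) x 64 (y) x 26 mm high with a dark display on its -x half and a round blue push button on top, loose, about 0.13 to 0.25 kg. Origin: centre of its underside; z up, its x runs from the display to the button.
- button_blue_top (a point): The centre of the top face of the blue timer's round button (32 mm diameter, 34 mm above the counter when up, 8 mm proud of the white box); the point goes down with the button; z up.
- button_blue (a joint): The blue timer's button: 0 = up, grows as it is pressed, 0.005 m = fully down. A spring pushes it back: about 1.5 N to start, 4 N fully down.
- lever_blue (a joint): Toggle lever with a blue ball on the status board: 0 = leaning to the board's -x, towards the robot (free), 1.0 rad = leaning to its +x (in use), stops at both ends; starts at 0 to 0.1. About 1 N at the ball moves it; it stays where left. It swings about the board's y, axis 30 mm above the counter, 65 mm from the ball's centre; rod 10 mm thick.
- lever_blue_tip (a point): The centre of the blue ball (26 mm diameter) of the lever; at joint 0 it is 87 mm above the counter and 31 mm to the board's -x side of the lever axis, at 1.0 rad 31 mm to the +x side. The point's axes turn with the lever; at joint 0 they are the board's.
- timer_yellow: Yellow timer on the counter: a white rounded box 76 (along its x) x 64 (y) x 26 mm high with a dark display on its -x half and a round yellow push button on top, loose, about 0.13 to 0.25 kg. Origin: centre of its underside; z up, its x runs from the display to the button.
- button_yellow_top (a point): The centre of the top face of the yellow timer's round button (32 mm diameter, 34 mm above the counter when up, 8 mm proud of the white box); the point goes down with the button; z up.
- button_yellow (a joint): The yellow timer's button: 0 = up, grows as it is pressed, 0.005 m = fully down. A spring pushes it back: about 1.5 N to start, 4 N fully down.
- lever_yellow (a joint): Toggle lever with a yellow ball on the status board: 0 = leaning to the board's -x, towards the robot (free), 1.0 rad = leaning to its +x (in use), stops at both ends; starts at 0 to 0.1. About 1 N at the ball moves it; it stays where left. It swings about the board's y, axis 30 mm above the counter, 65 mm from the ball's centre; rod 10 mm thick.
- lever_yellow_tip (a point): The centre of the yellow ball (26 mm diameter) of the lever; at joint 0 it is 87 mm above the counter and 31 mm to the board's -x side of the lever axis, at 1.0 rad 31 mm to the +x side. The point's axes turn with the lever; at joint 0 they are the board's.
- timer_red: Red timer on the counter: a white rounded box 76 (along its x) x 64 (y) x 26 mm high with a dark display on its -x half and a round red push button on top, loose, about 0.13 to 0.25 kg. Origin: centre of its underside; z up, its x runs from the display to the button.
- button_red_top (a point): The centre of the top face of the red timer's round button (32 mm diameter, 34 mm above the counter when up, 8 mm proud of the white box); the point goes down with the button; z up.
- button_red (a joint): The red timer's button: 0 = up, grows as it is pressed, 0.005 m = fully down. A spring pushes it back: about 1.5 N to start, 4 N fully down.
- lever_red (a joint): Toggle lever with a red ball on the status board: 0 = leaning to the board's -x, towards the robot (free), 1.0 rad = leaning to its +x (in use), stops at both ends; starts at 0 to 0.1. About 1 N at the ball moves it; it stays where left. It swings about the board's y, axis 30 mm above the counter, 65 mm from the ball's centre; rod 10 mm thick.
- lever_red_tip (a point): The centre of the red ball (26 mm diameter) of the lever; at joint 0 it is 87 mm above the counter and 31 mm to the board's -x side of the lever axis, at 1.0 rad 31 mm to the +x side. The point's axes turn with the lever; at joint 0 they are the board's.
- board: Washer status board, fixed: aluminium plate 130 (x) x 270 (y) x 8 mm with three levers in a row along its y, 80 mm apart, any colour order, each on a grey block 70 (x) x 50 (y) mm, top 33 mm above the counter (its axis barrel 43 mm). Origin: underside centre, below the middle lever's axis; its x points away from the robot (turned up to 0.3 rad): levers are pushed that way.
- detergent: Detergent bottle, white with white cap and orange label, 68 mm diameter, 170 mm tall, standing loose; leave it alone. Origin: centre of its underside.
- brush: Small stain brush, about 170 mm long, lying loose beyond the timers; leave it alone. Origin: underside, near its middle.
There are look-alikes about, which are no part of the job. Leave any purple look-alike of the timer_blue alone.

How it is judged:
By the outcome, as a careful person would: the job done as asked, in the order asked, and still so for the second after the job is handed in, with the robot touching nothing.
It also fails if it takes over 42 s, if anything falls off the work surface, if the arm or the gripper's body presses on something with over 40 N, if the wrist force passes 120 N, or if a joint passes its speed limit or range.

## Working session

There is one attempt and no reset: what is moved stays moved. The work goes in short steps, Python scripts to look and compute and a tool call to move; the robot and the scene stay as the last step left them, time stands still between calls to the robot, and variables do not carry over. Pictures are saved under pics/ and viewed, at most 10 in all, crops included, and the job is handed in when it is done.

Besides the shell and the picture viewer there is one more tool, called after "Emit:" by a JSON object that holds its "api" and its "payload", one argument or row to a line. servo_tool: Moves the arm, as the interface text tells. Its arguments: {"type":"object","properties":{"plan":{"type":"array"},"grip":{"type":"number"},"newtons":{"type":"number"}},"required":["plan"]}

```bash
mkdir -p pics; cat > h.py <<'E'
from station import *
import numpy as np, cv2
def px2w(f,pts,z):
    K=np.array([[f['fx'],0,f['cx']],[0,f['fy'],f['cy']],[0,0,1]])
    R=cv2.Rodrigues(np.array(f['rvec'],float))[0];t=np.array(f['tvec'],float).ravel()
    n=cv2.undistortPoints(np.array(pts,float).reshape(-1,1,2),K,np.array(f['dist_coeffs'],float)).reshape(-1,2)
    c=-R.T@t; z=np.broadcast_to(z,len(n)); o=[]
    for (u,v),zz in zip(n,z):
        d=R.T@np.array([u,v,1]); o.append(c+d*(zz-c[2])/d[2])
    return np.array(o)
def w2px(f,P):
    K=np.array([[f['fx'],0,f['cx']],[0,f['fy'],f['cy']],[0,0,1]])
    return cv2.projectPoints(np.array(P,float).reshape(-1,1,3),np.array(f['rvec'],float),np.array(f['tvec'],float),K,np.array(f['dist_coeffs'],float))[0].reshape(-1,2)
E
python3 - <<'E'
from h import *
import pickle
for n in('scene','top'):
    f=grab_frame(n); pickle.dump(f,open(n+'.pkl','wb')); cv2.imwrite(f'pics/{n}0.png',f['img'][:,:,::-1])
print(state())
E
```

```text
{'t': 0.1, 'q': array([ 1.04269134e+00,  1.81443480e-01,  1.60788495e+00, -3.23882835e-05,
        1.35383028e+00, -2.06309345e-01]), 'qd': array([ 0.00057127, -0.00037351, -0.0036581 ,  0.00018083,  0.00015209,
        0.00011704]), 'joint_torque': array([ 5.60201715e-05, -4.34816802e+01, -3.42697620e+01,  7.02773198e-02,
        3.39930318e-02, -2.78986425e-05]), 'eef_pos': array([0.18160502, 0.54505924, 0.23792448]), 'orientation': array([-3.14005333e+00, -2.89857307e-04,  2.81980379e+00]), 'ft_force': array([0.0742307 , 0.72819192, 0.08559914]), 'torque': array([ 0.03002968, -0.00831624,  0.00822155]), 'grip_force': 0.0, 'grip_width': 0.0881729348254559}
```

View pics/top0.png

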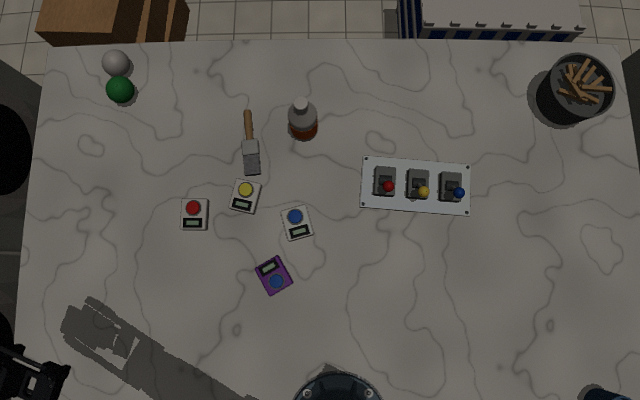

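View pics/scene0.png

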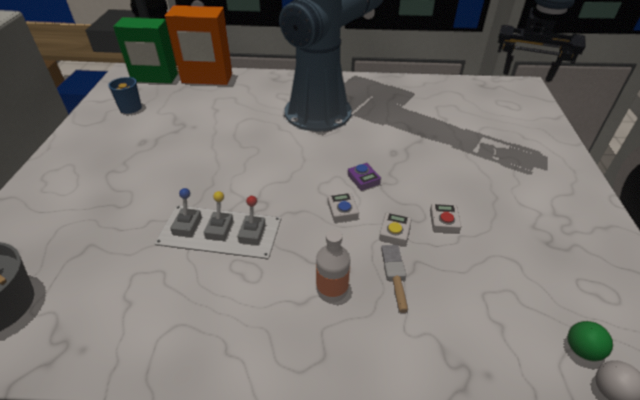

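The top view shows the white timer with a blue button at (295,217) and a purple look-alike with a blue button at (277,282). The yellow timer is at (246,189) and the red one at (193,208). The board levers are red (389,187), yellow (424,191) and blue (459,192). In the scene view the white/blue timer is at (345,207), the purple one at (363,175) and the blue ball at (184,193). I choose the white timer at (295,217) and will check it in one close crop.

```bash
python3 - <<'E'
from h import *
import pickle
T=pickle.load(open('top.pkl','rb'));S=pickle.load(open('scene.pkl','rb'))
def c(f,x,y,w,h,W,H): return cv2.resize(f['img'][y:y+h,x:x+w,::-1],(W,H),interpolation=cv2.INTER_CUBIC)
a=c(T,250,190,80,60,400,300);b=c(T,355,150,120,70,400,300-0*1) if 0 else c(T,400,150,80,60,400,300)
d=c(S,315,160,80,60,400,300);e=c(S,155,180,80,60,400,300)
cv2.imwrite('pics/crop.png',np.vstack([np.hstack([a,b]),np.hstack([d,e])]))
for f,n,boxes in((T,'top',{'btn':(280,205,310,230),'ball':(450,183,470,202)}),(S,'scene',{'btn':(330,198,360,218),'ball':(175,183,195,202)})):
    hsv=cv2.cvtColor(f['img'],cv2.COLOR_RGB2HSV)
    for k,(x0,y0,x1,y1) in boxes.items():
        m=cv2.inRange(hsv[y0:y1,x0:x1],(100,110,40),(130,255,255))
        ys,xs=np.nonzero(m);p=[(xs.min()+xs.max())/2+x0,(ys.min()+ys.max())/2+y0]
        print(n,k,len(xs),p,(xs.mean()+x0,ys.mean()+y0),px2w(f,[p],.034 if k=='btn' else .087))
print(px2w(T,[[362,157],[471,165],[467,216],[361,206]],.008))
E
```

```text
top btn 137 [np.float64(294.5), np.float64(216.0)] (np.float64(294.7080291970803), np.float64(216.1021897810219)) [[0.47240344 0.09633173 0.034     ]]
top ball 88 [np.float64(459.0), np.float64(192.0)] (np.float64(459.25), np.float64(191.9431818181818)) [[ 0.51796876 -0.27746798  0.087     ]]
scene btn 76 [np.float64(344.0), np.float64(205.0)] (np.float64(343.9868421052632), np.float64(205.3815789473684)) [[0.47127403 0.09612861 0.034     ]]
scene ball 40 [np.float64(184.0), np.float64(191.5)] (np.float64(183.65), np.float64(191.55)) [[ 0.50624977 -0.27982207  0.087     ]]
[[ 0.62173954 -0.06780077  0.008     ]
 [ 0.6005969  -0.33969974  0.008     ]
 [ 0.47296788 -0.3207544   0.008     ]
 [ 0.49916519 -0.06263562  0.008     ]]
```

View pics/crop.png

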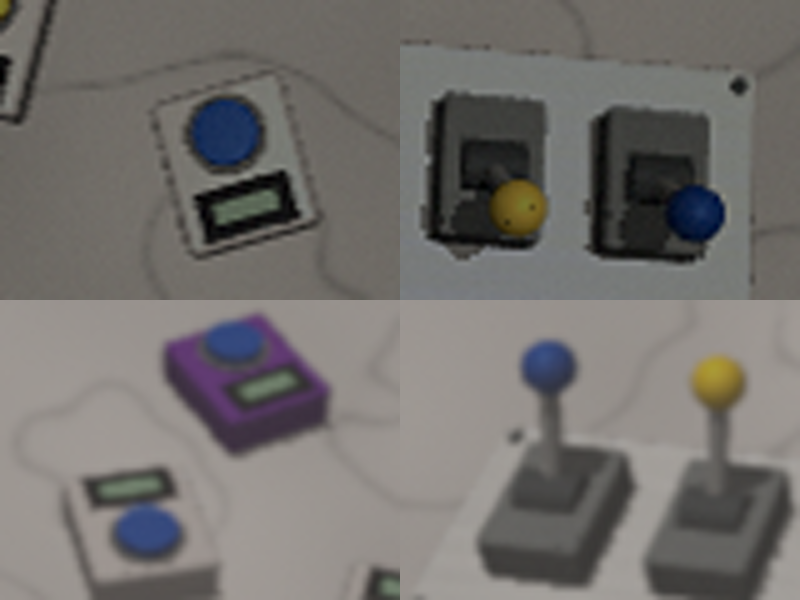

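The crop confirms the choice: the white-bodied timer has its blue button at (294.5,216), while the look-alike's body is purple. Both cameras agree on the button to about 1 mm, at (0.472, 0.096). Next I'll refine the blue ball from both views and work out the moves.

```bash
cat >> h.py <<'E'
def go(tgt,yaw=None):
    s=state(); r,p,y=s['orientation']
    from scipy.spatial.transform import Rotation as Ro
    R=Ro.from_euler('xyz',[r,p,y])
    print('t',s['t'],'pos',s['eef_pos'].round(4),'ori',s['orientation'].round(4),'F',s['ft_force'].round(2),'w',round(s['grip_width'],4))
    if yaw is not None:
        G=Ro.from_euler('xyz',[np.pi,0,yaw]); print('turn deg',np.degrees((R.inv()*G).as_rotvec()).round(2)); R=G
    print('shift mm',(R.inv().apply(np.array(tgt)-s['eef_pos'])*1000).round(1))
E
python3 - <<'E'
from h import *
import pickle
from scipy.optimize import least_squares
T=pickle.load(open('top.pkl','rb'));S=pickle.load(open('scene.pkl','rb'))
bt,bs=np.array([458.6,192.3]),np.array([184.5,193.0])
r=least_squares(lambda P:np.r_[(w2px(T,P)-bt).ravel(),(w2px(S,P)-bs).ravel()],[.51,-.277,.087])
print('ball',r.x.round(4),r.fun.round(2),px2w(T,[bt],.087),px2w(S,[bs],.087))
# bolt at top crop(739,86), timers, bottle
print(px2w(T,[[467.5,167],[246,189],[193,208]],[.01,.034,.034]).round(3), px2w(S,[[333,296]],0).round(3))
go([.472,.0962,.09],3.054)
E
```

```text
ball [ 0.5164 -0.2748  0.0918] [-0.05  0.01 -0.05 -0.01] [[ 0.51728609 -0.27650568  0.087     ]] [[ 0.51131979 -0.27714171  0.087     ]]
[[ 0.595 -0.33   0.01 ]
 [ 0.538  0.213  0.034]
 [ 0.492  0.338  0.034]] [[0.713 0.08  0.   ]]
t 0.1 pos [0.1816 0.5451 0.2379] ori [-3.1401e+00 -3.0000e-04  2.8198e+00] F [0.07 0.73 0.09] w 0.0882
turn deg [ -0.09  -0.03 -13.42]
shift mm [-328.5 -421.7  147.9]
```

Emit:
{"api": "servo_tool", "payload": {
  "plan": [
    [0,0,0,0,0,-6.7],
    [0,0,0,0,0,-6.7],
    [-27,-35,5,0,0,0],
    [-27,-35,5,0,0,0],
    [-27,-35,5,0,0,0],
    [-27,-35,5,0,0,0],
    [-27,-35,5,0,0,0],
    [-27,-35,5,0,0,0],
    [-27,-35,5,0,0,0],
    [-27,-35,5,0,0,0]
  ],
  "grip": 0,
  "newtons": 10
}}

```text
t: 1.1
eef_pos: [0.3728, 0.246, 0.1984]
orientation: [-3.142, -0.0, 3.054]
ft_force: [0.7, -0.0, 0.4]
grip_width: 0.0107
grip_force: 0.0
```

```bash
python3 -c "
from h import *
go([.472,.0962,.06],3.054)"
```

```text
t 1.1 pos [0.3728 0.246  0.1984] ori [-3.1416 -0.      3.0539] F [ 0.73 -0.04  0.44] w 0.0107
turn deg [-0.   -0.   -0.01]
shift mm [-111.9 -140.5  138.4]
```

Emit:
{"api": "servo_tool", "payload": {
  "plan": [
    [-28,-35,15,0,0,0],
    [-28,-35,15,0,0,0],
    [-28,-35,15,0,0,0],
    [-28,-35,15,0,0,0],
    [0,0,20,0,0,0],
    [0,0,20,0,0,0],
    [0,0,20,0,0,0],
    [0,0,8,0,0,0],
    [0,0,0,0,0,0]
  ]
}}

```text
t: 2.0
eef_pos: [0.4705, 0.0984, 0.0695]
orientation: [-3.141, -0.003, 3.054]
ft_force: [0.4, 0.9, 0.5]
grip_width: 0.0005
grip_force: 0.0
```

```bash
python3 -c "
from h import *
go([.472,.0962,.034],3.054)
f=grab_frame('scene');g=grab_frame('top')
c=lambda f,x,y:cv2.resize(f['img'][y:y+75,x:x+100,::-1],(400,300),interpolation=cv2.INTER_CUBIC)
cv2.imwrite('pics/c2.png',np.hstack([c(f,300,160),c(g,245,180)]))"
```

```text
t 2.0 pos [0.4705 0.0984 0.0695] ori [-3.1414e+00 -3.1000e-03  3.0537e+00] F [0.43 0.93 0.52] w 0.0005
turn deg [-0.01 -0.17 -0.02]
shift mm [-1.7 -2.  35.5]
```

View pics/c2.png

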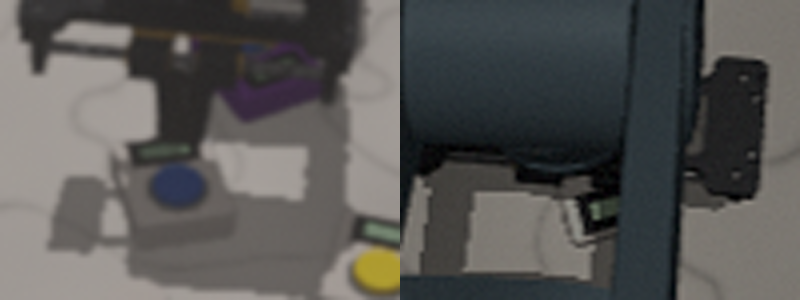

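The scene crop shows the closed fingertips at about (345,197), in line with the blue button at (344.5,206) and above it. The purple timer is clear behind. I'll correct 2 mm sideways and come down to just above the button.

Emit:
{"api": "servo_tool", "payload": {
  "plan": [
    [-1.7,-2,10,0,0,0],
    [0,0,10,0,0,0],
    [0,0,8,0,0,0],
    [0,0,4,0,0,0],
    [0,0,0,0,0,0]
  ]
}}

```text
t: 2.6
eef_pos: [0.4725, 0.0962, 0.0378]
orientation: [-3.142, -0.002, 3.054]
ft_force: [-0.1, 0.1, 0.2]
grip_width: 0.0003
grip_force: 0.0
```

Emit:
{"api": "servo_tool", "payload": {
  "plan": [
    [0,0,1.5,0,0,0],
    [0,0,1,0,0,0],
    [0,0,1,0,0,0],
    [0,0,1,0,0,0],
    [0,0,1,0,0,0],
    [0,0,0,0,0,0]
  ]
}}

```text
t: 3.2
eef_pos: [0.4734, 0.0962, 0.0333]
orientation: [3.142, 0.0, 3.054]
ft_force: [0.1, -0.4, 2.1]
grip_width: 0.0006
grip_force: 1.0
```

Emit:
{"api": "servo_tool", "payload": {
  "plan": [
    [0,0,1,0,0,0],
    [0,0,1,0,0,0],
    [0,0,0,0,0,0]
  ]
}}

```text
t: 3.5
eef_pos: [0.4734, 0.0962, 0.0313]
orientation: [3.142, 0.0, 3.054]
ft_force: [-0.2, -0.3, 3.1]
grip_width: 0.0004
grip_force: 1.5
```

Emit:
{"api": "servo_tool", "payload": {
  "plan": [
    [0,0,1,0,0,0],
    [0,0,0,0,0,0]
  ]
}}

```text
t: 3.7
eef_pos: [0.4734, 0.0962, 0.0303]
orientation: [3.142, 0.0, 3.054]
ft_force: [-0.1, 1.0, 3.5]
grip_width: 0.0006
grip_force: 1.7
```

Emit:
{"api": "servo_tool", "payload": {
  "plan": [
    [0,0,0.7,0,0,0],
    [0,0,0,0,0,0]
  ]
}}

```text
t: 3.9
eef_pos: [0.4734, 0.0962, 0.0296]
orientation: [3.142, 0.0, 3.054]
ft_force: [0.4, 0.3, 4.6]
grip_width: 0.0003
grip_force: 1.9
```

Emit:
{"api": "servo_tool", "payload": {
  "plan": [
    [0,0,0.5,0,0,0],
    [0,0,0,0,0,0]
  ]
}}

```text
t: 4.1
eef_pos: [0.4734, 0.0962, 0.0294]
orientation: [3.142, 0.0, 3.054]
ft_force: [-2.0, -0.1, 6.0]
grip_width: 0.0009
grip_force: 3.5
```

Emit:
{"api": "servo_tool", "payload": {
  "plan": [
    [0,0,0.3,0,0,0],
    [0,0,0,0,0,0]
  ]
}}

```text
t: 4.3
eef_pos: [0.4734, 0.0962, 0.0293]
orientation: [-3.142, 0.0, 3.054]
ft_force: [-3.3, 0.7, 10.2]
grip_width: 0.0003
grip_force: 5.1
```

The force jumped from 4 N to 10 N with no further travel, so the button is fully down at z≈0.0293. Releasing straight up.

Emit:
{"api": "servo_tool", "payload": {
  "plan": [
    [0,0,-2,0,0,0],
    [0,0,-3,0,0,0],
    [0,0,-5,0,0,0],
    [0,0,-15,0,0,0],
    [0,0,-30,0,0,0],
    [0,0,-40,0,0,0],
    [0,0,-40,0,0,0],
    [0,0,-30,0,0,0],
    [0,0,0,0,0,0]
  ]
}}

```text
t: 5.2
eef_pos: [0.4757, 0.0961, 0.1982]
orientation: [3.141, 0.008, 3.054]
ft_force: [1.3, -0.5, -0.8]
grip_width: 0.0006
grip_force: 0.0
```

```bash
python3 -c "
from h import *
go([.466,-.272,.19],3.054)
f=grab_frame('scene')
c=lambda f,x,y:cv2.resize(f['img'][y:y+75,x:x+100,::-1],(600,450),interpolation=cv2.INTER_CUBIC)
cv2.imwrite('pics/c3.png',c(f,300,160))"
```

```text
t 5.2 pos [0.4757 0.0961 0.1982] ori [3.1414 0.0078 3.0539] F [ 1.32 -0.47 -0.77] w 0.0006
turn deg [ 0.01  0.45 -0.01]
shift mm [ -22.6 -367.6    8.2]
```

View pics/c3.png

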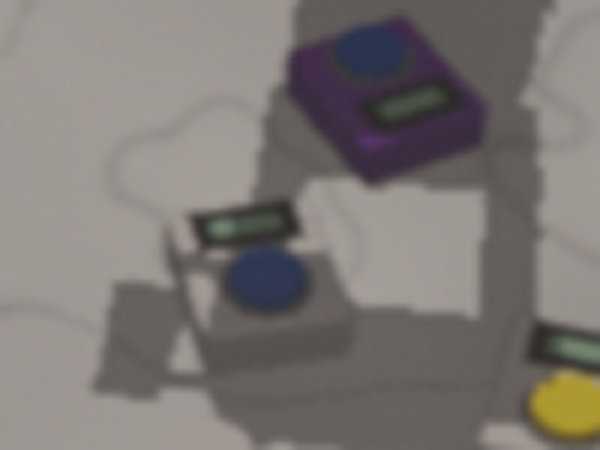

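The crop shows the blue button back up at about (344,206), with the timer not moved. Moving high across to the robot side of the blue lever.

Emit:
{"api": "servo_tool", "payload": {
  "plan": [
    [-2,-40,0,0,0,0],
    [-2,-40,0,0,0,0],
    [-3,-40,0,0,0,0],
    [-3,-40,0,0,0,0],
    [-3,-40,0,0,0,0],
    [-3,-40,0,0,0,0],
    [-3,-40,0,0,0,0],
    [-2,-40,0,0,0,0],
    [-2,-40,0,0,0,0],
    [0,-8,8,0,0,0]
  ]
}}

```text
t: 6.25
eef_pos: [0.4629, -0.276, 0.1845]
orientation: [-3.141, -0.001, 3.05]
ft_force: [0.1, -0.3, -0.4]
grip_width: 0.0005
grip_force: 0.0
```

```bash
python3 -c "
from h import *
go([.466,-.272,.075],3.054)"
```

```text
t 6.25 pos [ 0.4629 -0.276   0.1845] ori [-3.1410e+00 -8.0000e-04  3.0501e+00] F [ 0.11 -0.28 -0.38] w 0.0005
turn deg [-0.03 -0.05 -0.22]
shift mm [ -2.7   4.2 109.5]
```

Emit:
{"api": "servo_tool", "payload": {
  "plan": [
    [0,0,0,0,0,0],
    [0,0,30,0,0,0],
    [0,0,30,0,0,0],
    [0,0,30,0,0,0],
    [0,0,15,0,0,0],
    [0,0,0,0,0,0],
    [0,0,0,0,0,0]
  ]
}}

```text
t: 6.95
eef_pos: [0.4637, -0.2709, 0.0805]
orientation: [3.14, -0.001, 3.055]
ft_force: [-0.4, 0.4, 0.9]
grip_width: 0.0002
grip_force: 0.0
```

```bash
python3 -c "
from h import *
go([.553,-.279,.075],3.054)
f=grab_frame('scene')
c=lambda f,x,y:cv2.resize(f['img'][y:y+75,x:x+100,::-1],(600,450),interpolation=cv2.INTER_CUBIC)
cv2.imwrite('pics/c4.png',c(f,145,160))"
```

```text
t 6.95 pos [ 0.4637 -0.2709  0.0805] ori [ 3.1404e+00 -1.2000e-03  3.0550e+00] F [-0.37  0.44  0.89] w 0.0002
turn deg [ 0.07 -0.07  0.06]
shift mm [-89.7  -0.3   5.5]
```

View pics/c4.png

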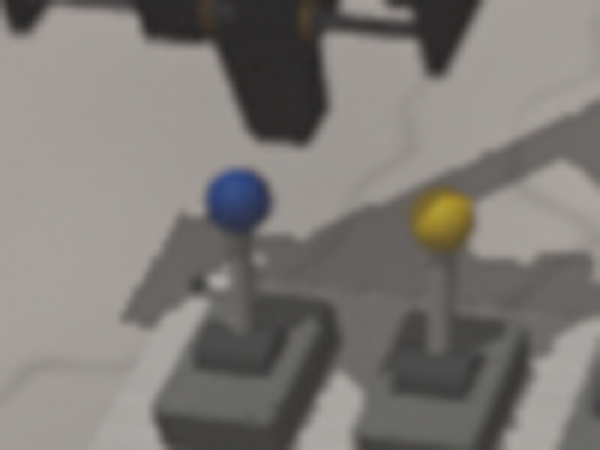

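The crop shows the closed fingertips at about (192,182) in the full image, on the robot side of the blue ball at (185,193). The yellow ball is clear to the right. Pushing along the board's +x, which is tool -x.

Emit:
{"api": "servo_tool", "payload": {
  "plan": [
    [-10,0,4,0,0,0],
    [-10,0,0,0,0,0],
    [-10,0,0,0,0,0],
    [-10,0,0,0,0,0],
    [-10,0,0,0,0,0],
    [-10,0,0,0,0,0],
    [-10,0,0,0,0,0],
    [-8,0,0,0,0,0],
    [0,0,0,0,0,0]
  ]
}}

```text
t: 7.9
eef_pos: [0.5426, -0.2793, 0.0766]
orientation: [-3.141, 0.001, 3.054]
ft_force: [-0.2, -1.4, -0.7]
grip_width: 0.0003
grip_force: 0.0
```

Emit:
{"api": "servo_tool", "payload": {
  "plan": [
    [-4,0,0,0,0,0],
    [0,0,0,0,0,0]
  ]
}}

```text
t: 8.1
eef_pos: [0.5456, -0.2795, 0.0766]
orientation: [3.141, -0.0, 3.054]
ft_force: [-0.5, -0.3, 0.1]
grip_width: 0.0004
grip_force: 0.1
```

Emit:
{"api": "servo_tool", "payload": {
  "plan": [
    [-3,0,0,0,0,0],
    [0,0,0,0,0,0]
  ]
}}

```text
t: 8.3
eef_pos: [0.5485, -0.2798, 0.0767]
orientation: [3.141, -0.0, 3.054]
ft_force: [-0.8, 0.0, -0.1]
grip_width: 0.0005
grip_force: 0.3
```

Force is still about 1 N, so the lever is moving and hasn't reached its stop.

Emit:
{"api": "servo_tool", "payload": {
  "plan": [
    [-3,0,0,0,0,0],
    [0,0,0,0,0,0]
  ]
}}

```text
t: 8.5
eef_pos: [0.5516, -0.2801, 0.0767]
orientation: [3.142, 0.0, 3.054]
ft_force: [-1.0, 0.4, -0.6]
grip_width: 0.0003
grip_force: 0.4
```

Emit:
{"api": "servo_tool", "payload": {
  "plan": [
    [-2.5,0,0,0,0,0],
    [0,0,0,0,0,0]
  ]
}}

```text
t: 8.7
eef_pos: [0.5526, -0.2802, 0.0765]
orientation: [3.141, -0.004, 3.054]
ft_force: [-7.3, 0.6, 2.8]
grip_width: 0.0003
grip_force: 3.6
```

Emit:
{"api": "servo_tool", "payload": {
  "plan": [
    [-2,0,0,0,0,0],
    [0,0,0,0,0,0]
  ]
}}

```text
t: 8.9
eef_pos: [0.5529, -0.2802, 0.0764]
orientation: [3.14, -0.008, 3.054]
ft_force: [-15.0, 0.8, 7.8]
grip_width: 0.0007
grip_force: 7.2
```

The lever has hit its stop: 15 N with no further motion. Withdrawing back along the push path, then up.

Emit:
{"api": "servo_tool", "payload": {
  "plan": [
    [10,0,0,0,0,0],
    [20,0,0,0,0,0],
    [20,0,0,0,0,0],
    [20,0,0,0,0,0],
    [20,0,-5,0,0,0],
    [0,0,-30,0,0,0],
    [0,0,-40,0,0,0],
    [0,0,-40,0,0,0],
    [0,0,-30,0,0,0],
    [0,0,0,0,0,0]
  ]
}}

```text
t: 9.9
eef_pos: [0.4689, -0.2748, 0.2275]
orientation: [-3.135, 0.009, 3.054]
ft_force: [-0.2, 0.1, -0.1]
grip_width: 0.0005
grip_force: 0.0
```

```bash
python3 -c "
from h import *
s=state();print(s['t'],s['eef_pos'],s['ft_force'])
f=grab_frame('scene')
cv2.imwrite('pics/c5.png',cv2.resize(f['img'][130:320,130:480,::-1],(800,434),interpolation=cv2.INTER_CUBIC))"
```

```text
9.9 [ 0.46885073 -0.27481968  0.22752452] [-0.19188006  0.07149985 -0.07188276]
```

View pics/c5.png

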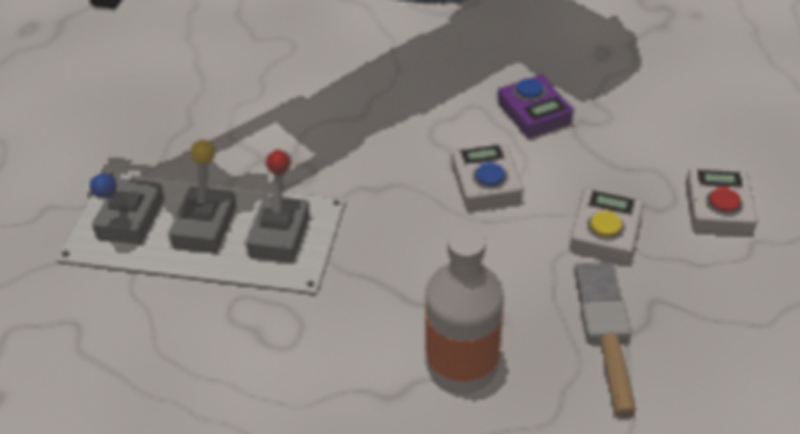

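The blue ball is now at about (175,211), leaning away from the robot. The yellow and red levers, all the timers, the bottle and the brush are where they were. A quick numeric check before handing in.

```bash
python3 -c "
from h import *
f=grab_frame('scene')
print(px2w(f,[[175,211]],.087), px2w(f,[[344.2,206]],.034)); print(hand_in())"
```

```text
[[ 0.57160948 -0.28071948  0.087     ]] [[0.47478143 0.0966998  0.034     ]]
the job is handed in; nothing more can be done
None
```

I pressed the blue timer's button fully down, with a peak of about 10 N, and it sprang back up. I then pushed the blue lever over to its far stop, withdrew the arm clear of everything and handed the job in at about 10 s, with nothing else moved in the final picture.

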